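# Bottles into the rail by height, for weighing

### The job

Get the four small capped bottles in front of the rail (one red, one white and two green caps) ready for weighing: stand one in each white cup of the rail, in order of height, with the shortest in the cup at the end by the blue balance and the tallest in the cup at the other end. Keep the bottles upright, and do not push the bench timer aside.

Things in the scene. Friction and masses are not known exactly. Their poses are not given: they have to be found in the camera images.
- bottle_red: Clear bottle with a red cap, the shortest; 56 mm in diameter, 106 mm tall, closed, glass, 0.1 to 0.3 kg, loose, standing upright. Origin: centre of its underside, z up. Its neck and cap together can be gripped as an upright cylinder 36 mm across from 71 to 105 mm above the underside; below that the body widens to the full diameter.
- bottle_slim_green: Slim clear bottle with a green cap; 44 mm in diameter, 120 mm tall, closed, glass, 0.1 to 0.3 kg, loose, standing upright. Origin: centre of its underside, z up. Its neck and cap together can be gripped as an upright cylinder 30 mm across from 80 to 120 mm above the underside; below that the body widens to the full diameter.
- bottle_wide_green: Wider clear bottle with a green cap; 60 mm in diameter, 136 mm tall, closed, glass, 0.1 to 0.3 kg, loose, standing upright. Origin: centre of its underside, z up. Its neck and cap together can be gripped as an upright cylinder 36 mm across from 90 to 135 mm above the underside; below that the body widens to the full diameter.
- bottle_white: Clear bottle with a white cap, the tallest; 52 mm in diameter, 150 mm tall, closed, glass, 0.1 to 0.3 kg, loose, standing upright. Origin: centre of its underside, z up. Its neck and cap together can be gripped as an upright cylinder 29 mm across from 100 to 150 mm above the underside; below that the body widens to the full diameter.
- cup_1: Leftmost (as the robot sees it) of four equal white plastic cups in a row on the aluminium rail, fixed. 82 mm outside, 75 mm bore; rim 36 mm, floor 5 mm above its origin. Origin: centre of its underside, 14 mm over the worktop. x: square to the rail, away from the robot (low clamp screw at -x, to 64 mm from the axis); y: along the rail, to the robot's left. Cups are 86 to 102 mm apart.
- cup_2: Second from the left of four equal white plastic cups in a row on the aluminium rail, fixed. 82 mm outside, 75 mm bore; rim 36 mm, floor 5 mm above its origin. Origin: centre of its underside, 14 mm over the worktop. x: square to the rail, away from the robot (low clamp screw at -x, to 64 mm from the axis); y: along the rail, to the robot's left. Cups are 86 to 102 mm apart.
- cup_3: Third from the left of four equal white plastic cups in a row on the aluminium rail, fixed. 82 mm outside, 75 mm bore; rim 36 mm, floor 5 mm above its origin. Origin: centre of its underside, 14 mm over the worktop. x: square to the rail, away from the robot (low clamp screw at -x, to 64 mm from the axis); y: along the rail, to the robot's left. Cups are 86 to 102 mm apart.
- cup_4: Rightmost of four equal white plastic cups in a row on the aluminium rail, fixed. 82 mm outside, 75 mm bore; rim 36 mm, floor 5 mm above its origin. Origin: centre of its underside, 14 mm over the worktop. x: square to the rail, away from the robot (low clamp screw at -x, to 64 mm from the axis); y: along the rail, to the robot's left. Cups are 86 to 102 mm apart.
- balance: Flat blue balance with a round black pan, 120x170x32 mm, fixed; it stands beyond one end of the rail, left or right (a small round centrifuge with a clear lid stands beyond the other end). Origin: centre of its underside. Its long side runs away from the robot.
- timer: Small upright bench timer with a display and keys, about 65x64 mm and 71 mm tall, 0.075 kg, loose, standing among the bottles; to be left alone. Origin: centre of its underside.
Things that resemble listed ones, but are neither listed nor needed, are in the scene too. Leave any yellow look-alike of the bottle_slim_green alone. Leave any purple look-alike of the bottle_wide_green alone.

How it is judged (in metres and radians):
At the end, for the whole second after the job is handed in: Each bottle stands on the floor of its own cup (axis within 20 mm of the cup's axis, underside less than 10 mm above the cup's underside), upright within 0.1 rad and at rest; from the balance's end of the rail the heights run 106, 120, 136, 150 mm (((y of balance in the frame of cup_2 above 0 m and horizontal distance between bottle_red and cup_1 below 0.02 m and z of bottle_red in the frame of cup_1 below 0.01 m and angle between each of bottle_red, bottle_slim_green, bottle_wide_green, bottle_white's own z axis and vertical below 0.1 rad and linear speed of each of bottle_red, bottle_slim_green, bottle_wide_green, bottle_white below 0.02 m/s and horizontal distance between bottle_slim_green and cup_2 below 0.02 m and z of bottle_slim_green in the frame of cup_2 below 0.01 m and horizontal distance between bottle_wide_green and cup_3 below 0.02 m and z of bottle_wide_green in the frame of cup_3 below 0.01 m and horizontal distance between bottle_white and cup_4 below 0.02 m and z of bottle_white in the frame of cup_4 below 0.01 m) or (y of balance in the frame of cup_2 below 0 m and horizontal distance between bottle_red and cup_4 below 0.02 m and z of bottle_red in the frame of cup_4 below 0.01 m and angle between each of bottle_red, bottle_slim_green, bottle_wide_green, bottle_white's own z axis and vertical below 0.1 rad and linear speed of each of bottle_red, bottle_slim_green, bottle_wide_green, bottle_white below 0.02 m/s and horizontal distance between bottle_slim_green and cup_3 below 0.02 m and z of bottle_slim_green in the frame of cup_3 below 0.01 m and horizontal distance between bottle_wide_green and cup_2 below 0.02 m and z of bottle_wide_green in the frame of cup_2 below 0.01 m and horizontal distance between bottle_white and cup_1 below 0.02 m and z of bottle_white in the frame of cup_1 below 0.01 m))); the robot touches nothing.
It fails at once if the bottle red is tipped more than 0.6 rad (angle between bottle_red's own z axis and vertical above 0.6 rad).
It fails at once if the bottle slim green is tipped more than 0.6 rad (angle between bottle_slim_green's own z axis and vertical above 0.6 rad).
It fails at once if the bottle wide green is tipped more than 0.6 rad (angle between bottle_wide_green's own z axis and vertical above 0.6 rad).
It fails at once if the bottle white is tipped more than 0.6 rad (angle between bottle_white's own z axis and vertical above 0.6 rad).
It fails at once if the timer is moved more than 30 mm (distance of timer from where it was at the start of the episode above 0.03 m).
It also fails if it takes over 102 s, if anything falls off the work surface, if the arm or the gripper's body presses on something with over 40 N, if the wrist force passes 120 N, or if a joint passes its speed limit or range.

### The arm

A 6-joint arm with a two-finger parallel gripper is mounted at the origin on the work surface; the furniture and walls round the work are solid. World frame = base frame: x ahead of the robot, y to its left, z up, the work surface at z = 0. Lengths are in mm, angles in rad, forces in N, time in s.
With the tool pointing down it reaches from about 275 to 1000 mm from the base axis. Payload 8.4 kg.
Tool frame: the origin (TCP) lies between the finger pads; the fingertips stand 22 mm ahead of it and the grasp point (between the pads) lies 3 mm ahead of it (r.nose_length is the z of the fingertips in the tool frame, in mm); z points along the fingers, y is the line along which they close (so a half turn about z gives the same grasp; the last joint's range is limited). The gripper opens to 85 mm and grips with 20 to 120 N. Pads are 22 mm wide; open, the fingers measure 114 mm over their backs; the gripper's body (76 mm by 85 mm) begins 54 mm behind the grasp point. The pads swing forward as they close: fully open they stand 13 mm farther back than shut.
Start: joints at [-1.351, 0.353, 1.633, -0, 1.155, -0.002], TCP at [137.489, -609.692, 253.281] pointing down, gripper open.
Joint ranges: [-2.63, 2.63], [-0.92, 2.1], [0.06, 2.66], [-1.3, 4.44], [0, 2.69], [-3.02, 3.02]. Speed limits (rad/s): [2.22, 2.22, 2.79, 3.14, 3.14, 3.14].

### API

Orientations are given as [roll, pitch, yaw] about the fixed x, y, z axes, in that order (R = Rz(yaw) Ry(pitch) Rx(roll)).
In Python, from rig import r, cams gives the robot as it stands.
- The arm moves only by the shell command python3 -m handwheel 'ROWS' [FORCE]. ROWS is rows parted by semicolons, their numbers by spaces, 1 to 5 of them, each of 7 numbers: a rotation vector rx, ry, rz in rad, then dx, dy, dz in mm, then the opening from 0.0 (shut) to 1.0 (fully open); each row shifts and turns the commanded pose from where the row before left it, along the tool's axes as they then stand; what a row does not reach is not made up. A row lasts 1/12 s, in which the tool goes at most 41.7 mm and 0.125 rad, less where a joint would pass 70% of its speed; a pose out of reach is approached as far as the arm can. The fingers move at their own pace and stop on an object; FORCE is the grip in N (left out, the last holds). Time passes only in rows, so rows that do not move let the fingers close. It prints the time, the measured TCP pose, the force, the opening and the grip force at its end.
- r.sense(): the state, without advancing time (a new reading comes with each control period).
- cams.grab_frame(name): name is "scene" or "top" or "wrist"; returns the picture (420x560x3 uint8, red, green, blue); there is no depth.
- cams.camera_params(name): a dict with "fx", "fy", "cx", "cy" (pixels), "rvec" (rotation vector, rad) and "tvec" (3), from world to camera coordinates, as OpenCV has them. Camera axes: x right, y down, z forward; pixel columns grow to the right and rows downward; lengths in mm; the calibration is good to about 2 mm. A picture is of the moment at which its call begins: read the wrist's pose just before it. camera_params takes no time and is no camera call; for the wrist camera it gives the pose at the moment of the call.
- r.sign_off(): hands the job in; it is judged then, once.
The state is a dict: "clock": time; "qpos": joint angles; "qvel": joint speeds; "joint_efforts": joint torques, N m; "eef_pos": TCP position; "tcp_rot": TCP orientation; "contact_force": force on the tool from outside, world axes, zero at the start; "wrist_torque": the same for the moment, N m; "opening": opening from 0.0 (shut) to 1.0 (fully open); "grasp_force": force on a finger pad.
Only numpy, scipy, OpenCV 4.12 (cv2) and the standard library are available. Lean on these libraries where they do the work, as an engineer would, in place of code of your own. Each camera call takes 0.05 s, during which the arm holds its last target. There are 200 camera calls.

## Working session

There is one attempt and no reset: what is moved stays moved. The work goes in short steps, Python scripts to look and compute and a shell command to move; the robot and the scene stay as the last step left them, time stands still between calls to the robot, and variables do not carry over. Pictures are saved under pics/ and viewed, at most 14 in all, crops included, and the job is handed in when it is done.

```bash
ls; mkdir -p pics; python3 - <<'E'
from rig import r,cams
import cv2
for n in("scene","top"):
    cv2.imwrite(f"pics/{n}0.png",cv2.resize(cams.grab_frame(n)[:,:,::-1],(800,600),interpolation=cv2.INTER_CUBIC)); print(n,cams.camera_params(n))
print(r.sense())
E
```

```text
pics
scene {'fx': 417.7052726270712, 'fy': 417.7052726270712, 'cx': 280.5112106353095, 'cy': 216.0790324714153, 'rvec': array([ 0.65700216, -2.56870194,  1.23711019]), 'tvec': array([394.80453874, 228.22259401, 855.39017312])}
top {'fx': 402.91810383524523, 'fy': 402.91810383524523, 'cx': 272.8769078112903, 'cy': 211.96257461467138, 'rvec': array([ 2.14395692, -2.16735628,  0.12570177]), 'tvec': array([ -54.17464038,  522.44533144, 1010.60125563])}
{'clock': 0.1, 'qpos': array([-1.35141983e+00,  3.53582600e-01,  1.63408888e+00, -8.06162256e-06,
        1.15520755e+00, -2.41698570e-03]), 'qvel': array([ 0.00051239, -0.00172678, -0.00056466, -0.00234167, -0.00044123,
        0.00078001]), 'joint_efforts': array([ 1.60922729e-03, -6.06359982e+01, -3.42819893e+01, -1.77912528e-05,
        3.92338901e-03, -1.65126323e-05]), 'eef_pos': array([ 137.38328344, -609.28386861,  252.6219626 ]), 'tcp_rot': array([-3.14030625e+00,  4.26202199e-06,  2.21796744e-01]), 'contact_force': array([-0.01908646,  0.67261923,  0.62275781]), 'wrist_torque': array([ 0.07165149,  0.0330083 , -0.04657873]), 'grasp_force': 0.0, 'opening': 0.9996741087140689}
```

View pics/scene0.png

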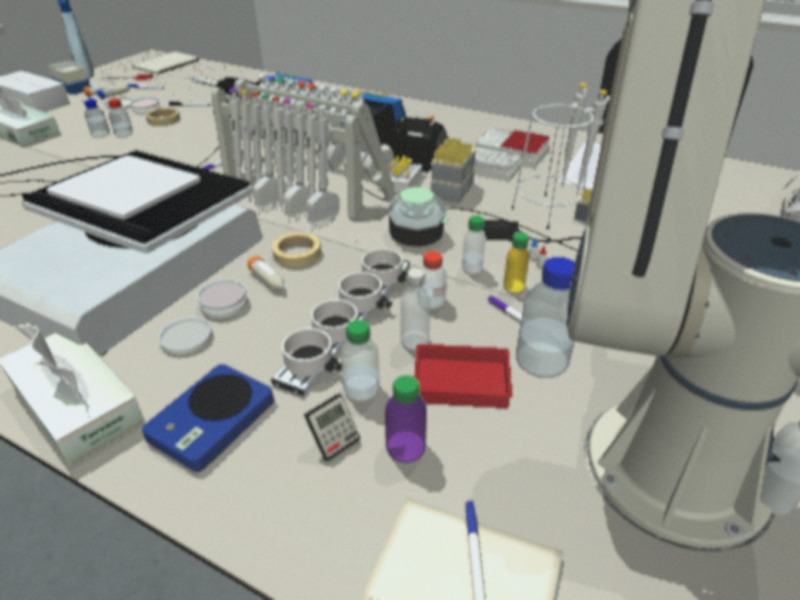

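View pics/top0.png

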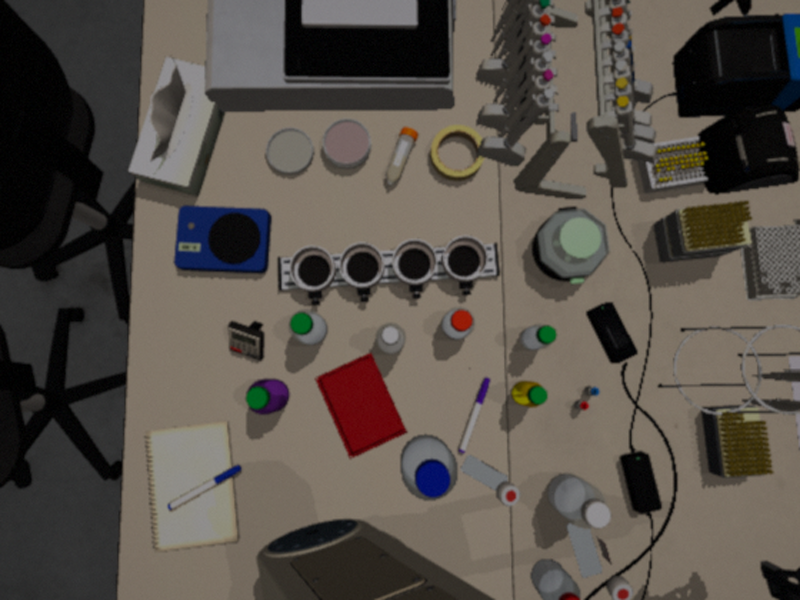

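The pictures show the balance at the left end (top px 222,240), so red goes to cup_1. Top (800x600) caps: wide green (301,323), white (391,332), red (461,321), slim green (545,335). Look-alikes: purple (262,397), yellow (537,396), and far white or red caps at (596,513) and (508,494). Timer is at (246,340). I'll check these in a close crop.

```bash
python3 - <<'E'
from rig import r,cams
import cv2
im=cams.grab_frame("top")[160:290,150:400,::-1]
cv2.imwrite("pics/topc.png",cv2.resize(im,None,fx=3.2,fy=3.2,interpolation=cv2.INTER_CUBIC))
im=cams.grab_frame("scene")[145:325,190:400,::-1]
cv2.imwrite("pics/scc.png",cv2.resize(im,None,fx=3.2,fy=3.2,interpolation=cv2.INTER_CUBIC))
E
```

```text
(no output)
```

View pics/topc.png

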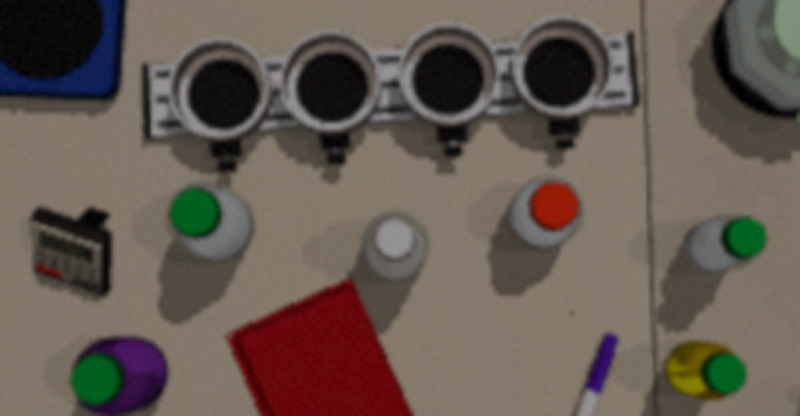

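View pics/scc.png

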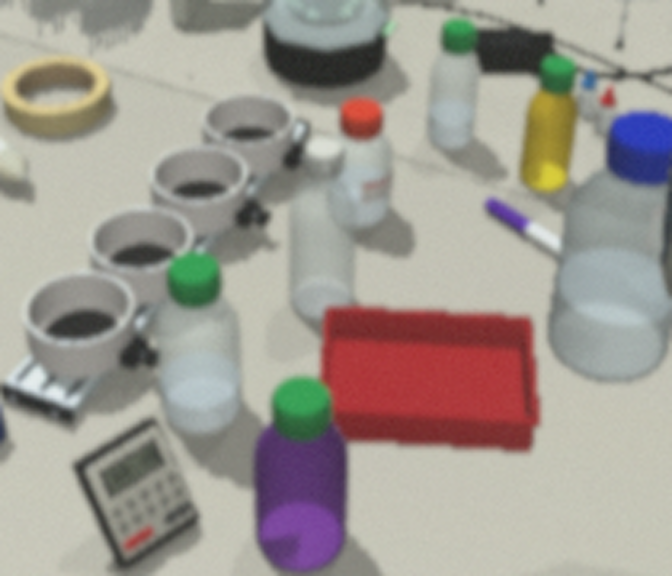

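```bash
cat > m.py <<'E'
import numpy as np,cv2
from rig import r,cams
def proj(p,n):
    c=cams.camera_params(n);K=np.array([[c['fx'],0,c['cx']],[0,c['fy'],c['cy']],[0,0,1]])
    return cv2.projectPoints(np.array([p],float),c['rvec'],c['tvec'],K,None)[0].ravel()
def ray(u,v,z,n):
    c=cams.camera_params(n);R=cv2.Rodrigues(c['rvec'])[0];C=-R.T@c['tvec']
    d=R.T@[(u-c['cx'])/c['fx'],(v-c['cy'])/c['fy'],1]
    return C+d*(z-C[2])/d[2]
E
python3 - <<'E'
from m import *
T=lambda x,y,o,n,z:ray(o[0]+(x+.5)/3.2-.5,o[1]+(y+.5)/3.2-.5,z,n).round(0)[:2]
P=dict(wide=((195,212),(195,258),136),white=((395,239),(323,146),150),red=((554,206),(362,107),106),slim=((745,238),(460,28),120),
c1=((220,88),(81,302),50),c2=((330,81),(143,237),50),c3=((447,74),(201,174),50),c4=((560,65),(249,118),50),
purple=((97,380),(302,385),136),yellow=((725,373),(558,63),120))
for k,(a,b,z) in P.items(): print(k,T(*a,(150,160),"top",z),T(*b,(190,145),"scene",z))
for q in [(32,212),(113,294),(108,240),(40,275)]: print("timer",q,T(*q,(150,160),"top",40))
E
```

```text
wide [478.  84.] [481.  77.]
white [456. -60.] [458. -63.]
red [ 482. -179.] [ 484. -183.]
slim [ 456. -317.] [ 455. -318.]
c1 [585.  79.] [587.  75.]
c2 [590.  -9.] [589. -11.]
c3 [ 594. -103.] [ 593. -105.]
c4 [ 601. -194.] [ 600. -197.]
purple [359. 153.] [362. 147.]
yellow [ 358. -298.] [ 360. -303.]
timer (32, 212) [488. 230.]
timer (113, 294) [422. 164.]
timer (108, 240) [465. 169.]
timer (40, 275) [438. 223.]
```

Top and scene triangulations agree to a few mm. The balance is left, so red→cup_1, slim→cup_2, wide→cup_3, white→cup_4. First I'll turn the tool to yaw π/2, so tool x = world y and tool y = world x.

```bash
python3 -m handwheel '0 0 -0.12 0 0 0 0.8;0 0 -0.12 0 0 0 0.8;0 0 -0.12 0 0 0 0.8;0 0 -0.12 0 0 0 0.8;0 0 -0.12 0 0 0 0.8' 30
python3 -m handwheel '0 0 -0.12 0 0 0 0.8;0 0 -0.12 0 0 0 0.8;0 0 -0.12 0 0 0 0.8;0 0 -0.12 0 0 0 0.8;0 0 -0.12 0 0 0 0.8'
python3 -m handwheel '0 0 -0.12 0 0 0 0.8;0 0 -0.029 0 0 0 0.8;0 0 0 0 0 0 0.8'
```

```text
clock: 0.62
eef_pos: [137.5, -609.6, 253.1]
tcp_rot: [-3.141, -0.0, 0.828]
contact_force: [0.2, -1.1, -0.1]
opening: 0.8
grasp_force: 0.0
clock: 1.03
eef_pos: [137.5, -609.5, 253.1]
tcp_rot: [-3.141, -0.0, 1.428]
contact_force: [0.6, -0.4, -1.0]
opening: 0.8
grasp_force: 0.0
clock: 1.28
eef_pos: [137.5, -609.6, 253.0]
tcp_rot: [-3.141, -0.0, 1.572]
contact_force: [-0.1, -0.1, 0.1]
opening: 0.798
grasp_force: 0.0
```

```bash
python3 -m handwheel '0 0 0 28 23 0 0.8;0 0 0 28 23 0 0.8;0 0 0 28 23 0 0.8;0 0 0 28 23 0 0.8;0 0 0 28 23 0 0.8'
python3 -m handwheel '0 0 0 28 23 0 0.8;0 0 0 28 23 0 0.8;0 0 0 28 23 0 0.8;0 0 0 28 23 0 0.8;0 0 0 28 23 0 0.8'
python3 -m handwheel '0 0 0 28 23 0 0.8;0 0 0 28 23 0 0.8;0 0 0 28 23 0 0.8;0 0 0 28 23 0 0.8;0 0 0 28 23 0 0.8'
python3 -m handwheel '0 0 0 8 1 0 0.8;0 0 0 0 0 0 0.8;0 0 0 0 0 0 0.8' | head -3
python3 - <<'E'
from m import *
cv2.imwrite("pics/w1.png",cams.grab_frame("wrist")[:,:,::-1])
print([proj(p,"wrist").round() for p in [(483,-181,106),(456,-318,120),(457,-61,150),(600,-195,50)]])
E
```

```text
clock: 1.7
eef_pos: [253.1, -468.3, 253.2]
tcp_rot: [3.142, -0.0, 1.568]
contact_force: [0.4, -0.7, 0.7]
opening: 0.795
grasp_force: 0.0
clock: 2.12
eef_pos: [368.3, -328.2, 253.4]
tcp_rot: [3.141, 0.0, 1.569]
contact_force: [1.3, -1.1, 0.4]
opening: 0.797
grasp_force: 0.0
clock: 2.53
eef_pos: [483.4, -188.1, 253.4]
tcp_rot: [3.141, 0.0, 1.569]
contact_force: [1.1, -1.0, 0.2]
opening: 0.803
grasp_force: 0.0
clock: 2.78
eef_pos: [483.1, -181.5, 253.1]
tcp_rot: [-3.141, 0.0, 1.571]
[array([275., 199.]), array([244., 356.]), array([231.,  19.]), array([396., 200.])]
```

View pics/w1.png

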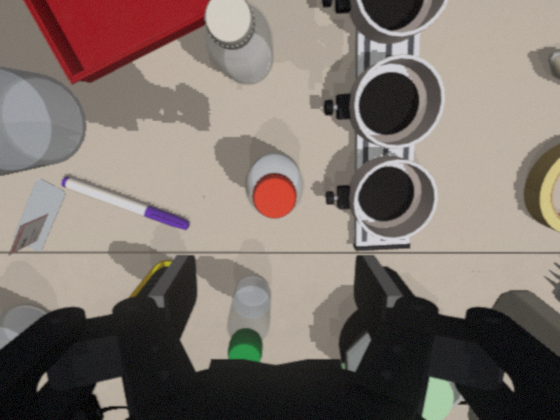

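The wrist view confirms my coordinates: red cap (275,196), white cap (230,20) and cup_4 rim (395,199) lie within 3 px of prediction. I'll descend and grip red.

```bash
python3 -m handwheel '0 0 0 0 0 32 0.8;0 0 0 0 0 32 0.8;0 0 0 0 0 32 0.8;0 0 0 0 0 32 0.8;0 0 0 0 0 30 0.8' | sed -n '2p;4p'
python3 -m handwheel '0 0 0 0 0 0 0.8;0 0 0 0 0 0 0.2;0 0 0 0 0 0 0.2;0 0 0 0 0 0 0.2;0 0 0 0 0 0 0.2' 30
python3 -m handwheel '0 0 0 0 0 0 0.2;0 0 0 0 0 0 0.2;0 0 0 0 0 0 0.2;0 0 0 0 0 0 0.2'
```

```text
eef_pos: [482.4, -183.1, 94.0]
contact_force: [0.5, 0.1, -0.6]
clock: 3.67
eef_pos: [484.5, -182.4, 97.2]
tcp_rot: [3.139, 0.001, 1.57]
contact_force: [-0.6, -1.3, 4.1]
opening: 0.414
grasp_force: 31.3
clock: 4.0
eef_pos: [484.5, -182.3, 97.2]
tcp_rot: [3.139, 0.001, 1.571]
contact_force: [-2.7, -1.7, 9.0]
opening: 0.414
grasp_force: 31.7
```

```bash
python3 -m handwheel '0 0 0 0 0 -15 0.2;0 0 0 0 0 -25 0.2;0 0 0 0 0 -25 0.2;0 0 0 0 0 -25 0.2;0 0 0 0 0 0 0.2' | sed -n '2,6p'
python3 -m handwheel '0 0 0 0 15 0 0.2;0 0 0 0 25 0 0.2;0 0 0 0 25 0 0.2;0 0 0 0 25 0 0.2;0 0 0 0 12 0 0.2'|sed -n '2,6p'
python3 -m handwheel '0 0 0 15 0 0 0.2;0 0 0 25 0 0 0.2;0 0 0 25 0 0 0.2;0 0 0 25 0 0 0.2;0 0 0 25 0 0 0.2'|sed -n '2p'
python3 -m handwheel '0 0 0 25 0 0 0.2;0 0 0 25 0 0 0.2;0 0 0 25 0 0 0.2;0 0 0 25 0 0 0.2;0 0 0 25 0 0 0.2'|sed -n '2p'
python3 -m handwheel '0 0 0 15 0 0 0.2;0 0 0 4 0 0 0.2;0 0 0 0 0 0 0.2;0 0 0 0 0 0 0.2;0 0 0 0 0 0 0.2'
```

```text
eef_pos: [486.1, -182.6, 190.5]
tcp_rot: [3.134, 0.003, 1.571]
contact_force: [1.6, -0.2, -1.2]
opening: 0.415
grasp_force: 31.1
eef_pos: [588.1, -181.6, 185.3]
tcp_rot: [3.139, 0.0, 1.571]
contact_force: [-0.3, -0.6, -1.2]
opening: 0.41
grasp_force: 30.9
eef_pos: [584.4, -65.2, 184.9]
eef_pos: [584.3, 59.8, 185.0]
clock: 6.08
eef_pos: [585.2, 76.5, 185.2]
tcp_rot: [-3.141, 0.0, 1.57]
contact_force: [-0.7, 0.3, -2.7]
opening: 0.412
grasp_force: 31.0
```

```bash
python3 -m handwheel '0 0 0 0 0 20 0.2;0 0 0 0 0 20 0.2;0 0 0 0 0 15 0.2;0 0 0 0 0 9 0.2;0 0 0 0 0 0 0.2'|sed -n '2,6p'
python3 -m handwheel '0 0 0 0 0 3 0.2;0 0 0 0 0 2 0.2;0 0 0 0 0 0 0.2;0 0 0 0 0 0 0.2'
python3 - <<'E'
from m import *
a=cams.grab_frame("wrist")[:,:,::-1];b=cams.grab_frame("scene")[170:330,170:370,::-1]
cv2.imwrite("pics/p1.png",np.hstack([cv2.resize(a,(400,300)),cv2.resize(b,(375,300))]))
E
```

```text
eef_pos: [584.2, 76.3, 119.4]
tcp_rot: [-3.138, 0.001, 1.57]
contact_force: [-0.4, 0.2, -1.3]
opening: 0.414
grasp_force: 31.0
clock: 6.83
eef_pos: [585.9, 77.3, 117.0]
tcp_rot: [3.14, -0.0, 1.571]
contact_force: [0.1, -0.6, -1.9]
opening: 0.41
grasp_force: 31.0
```

View pics/p1.png

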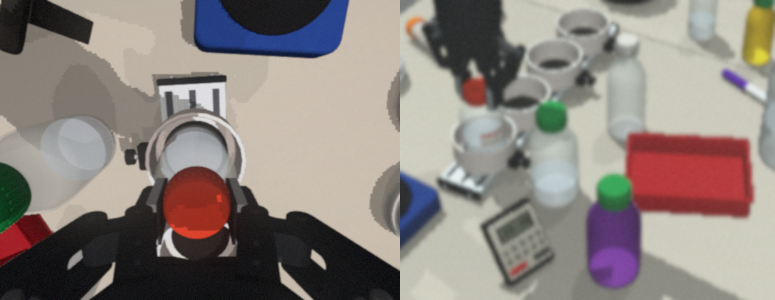

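The picture shows red inside the cup_1 bore (wrist 195,195), centred. I'll lower it the last bit, release, retract and go to slim.

```bash
python3 -m handwheel '0 0 0 0 0 2 0.2;0 0 0 0 0 1 0.2;0 0 0 0 0 0 0.2'|sed -n '2,6p'
python3 -m handwheel '0 0 0 0 0 0 0.55;0 0 0 0 0 0 0.8;0 0 0 0 0 0 0.8;0 0 0 0 0 0 0.8'|sed -n '2,6p'
python3 -m handwheel '0 0 0 0 0 -15 0.8;0 0 0 0 0 -30 0.8;0 0 0 0 0 -30 0.8;0 0 0 0 0 -30 0.8;0 0 0 0 0 -30 0.8'|sed -n '2,6p'
```

```text
eef_pos: [585.4, 77.5, 115.7]
tcp_rot: [3.142, -0.0, 1.571]
contact_force: [-8.7, -0.2, 23.7]
opening: 0.413
grasp_force: 32.4
eef_pos: [585.6, 77.3, 113.3]
tcp_rot: [3.141, -0.0, 1.571]
contact_force: [0.1, 0.3, 0.4]
opening: 0.793
grasp_force: 0.0
eef_pos: [585.3, 77.3, 249.4]
tcp_rot: [-3.141, 0.0, 1.571]
contact_force: [1.3, -0.6, 0.3]
opening: 0.798
grasp_force: 0.0
```

```bash
python3 -m handwheel '0 0 0 -25 -9 0 0.8;0 0 0 -30 -9 0 0.8;0 0 0 -30 -9 0 0.8;0 0 0 -30 -9 0 0.8;0 0 0 -30 -9 0 0.8'|sed -n '2p'
python3 -m handwheel '0 0 0 -30 -9 0 0.8;0 0 0 -30 -9 0 0.8;0 0 0 -30 -9 0 0.8;0 0 0 -30 -9 0 0.8;0 0 0 -30 -9 0 0.8'|sed -n '2p'
python3 -m handwheel '0 0 0 -30 -15 0 0.8;0 0 0 -30 -14 0 0.8;0 0 0 -25 -10 0 0.8;0 0 0 -15 0 0 0.8;0 0 0 0 0 0 0.8'|sed -n '2p'
python3 -m handwheel '0 0 0 0 0 0 0.8;0 0 0 0 0 0 0.8'|sed -n '2p'
python3 - <<'E'
from m import *
a=cams.grab_frame("wrist")[:,:,::-1]
cv2.imwrite("pics/w2.png",a); print(proj((456,-318,120),"wrist"))
E
```

```text
eef_pos: [539.9, -68.8, 248.3]
eef_pos: [494.9, -219.1, 248.2]
eef_pos: [456.4, -320.3, 248.3]
eef_pos: [456.9, -316.8, 248.0]
[273.75587584 208.95744614]
```

View pics/w2.png

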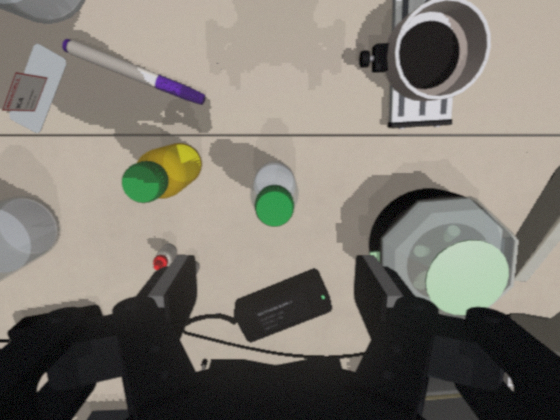

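Slim's cap is at (275,206), within 3 px of prediction; the yellow look-alike is off to the left at (145,182). I'll grip slim.

```bash
python3 -m handwheel '0 0 0 0 0 32 0.8;0 0 0 0 0 32 0.8;0 0 0 0 0 32 0.8;0 0 0 0 0 32 0.8;0 0 0 0 0 15 0.8' | sed -n '2p;4p'
python3 -m handwheel '0 0 0 0 0 0 0.8;0 0 0 0 0 0 0.2;0 0 0 0 0 0 0.2;0 0 0 0 0 0 0.2;0 0 0 0 0 0 0.2' 30 | sed -n '2p;4p'
python3 -m handwheel '0 0 0 0 0 0 0.2;0 0 0 0 0 0 0.2;0 0 0 0 0 0 0.2;0 0 0 0 0 0 0.2'
python3 -m handwheel '0 0 0 0 0 -15 0.2;0 0 0 0 0 -25 0.2;0 0 0 0 0 -25 0.2;0 0 0 0 0 -25 0.2;0 0 0 0 0 0 0.2' | sed -n '2,6p'
```

```text
eef_pos: [455.4, -315.2, 101.8]
contact_force: [0.5, 0.5, 0.3]
eef_pos: [457.4, -318.1, 106.9]
contact_force: [-0.8, -0.4, 4.1]
clock: 10.57
eef_pos: [457.4, -318.3, 106.9]
tcp_rot: [3.139, 0.001, 1.571]
contact_force: [-0.7, 1.1, 7.0]
opening: 0.345
grasp_force: 30.4
eef_pos: [458.7, -319.3, 200.5]
tcp_rot: [3.135, 0.005, 1.571]
contact_force: [0.5, -0.9, -0.5]
opening: 0.341
grasp_force: 30.3
```

```bash
python3 -m handwheel '0 0 0 15 3 0 0.2;0 0 0 25 10 0 0.2;0 0 0 25 12 0 0.2;0 0 0 25 12 0 0.2;0 0 0 25 12 0 0.2'|sed -n '2p'
python3 -m handwheel '0 0 0 25 12 0 0.2;0 0 0 25 12 0 0.2;0 0 0 25 12 0 0.2;0 0 0 25 12 0 0.2;0 0 0 25 12 0 0.2'|sed -n '2p'
python3 -m handwheel '0 0 0 25 10 0 0.2;0 0 0 25 8 0 0.2;0 0 0 15 5 0 0.2;0 0 0 3 0 0 0.2;0 0 0 0 0 0 0.2'|sed -n '2p'
python3 -m handwheel '0 0 0 0 0 0 0.2;0 0 0 0 0 0 0.2'|sed -n '2,6p'
```

```text
eef_pos: [505.6, -201.6, 195.2]
eef_pos: [565.7, -76.4, 195.1]
eef_pos: [588.2, -8.9, 194.9]
eef_pos: [588.0, -10.6, 195.1]
tcp_rot: [-3.141, 0.0, 1.57]
contact_force: [0.2, -0.5, -2.3]
opening: 0.34
grasp_force: 30.2
```

```bash
python3 -m handwheel '0 0 0 0 1 20 0.2;0 0 0 0 0 20 0.2;0 0 0 0 0 15 0.2;0 0 0 0 0 10 0.2;0 0 0 0 0 0 0.2'|sed -n '2,6p'
python3 -m handwheel '0 0 0 0 0 2 0.2;0 0 0 0 0 1.5 0.2;0 0 0 0 0 1 0.2;0 0 0 0 0 0 0.2'|sed -n '2,6p'
```

```text
eef_pos: [587.9, -10.6, 128.3]
tcp_rot: [-3.138, 0.0, 1.57]
contact_force: [-0.1, 0.3, -1.4]
opening: 0.339
grasp_force: 30.2
eef_pos: [589.9, -9.8, 126.4]
tcp_rot: [3.141, 0.0, 1.571]
contact_force: [0.7, -0.3, -1.5]
opening: 0.342
grasp_force: 30.2
```

```bash
python3 -m handwheel '0 0 0 0 0 1 0.2;0 0 0 0 0 1 0.2;0 0 0 0 0 0 0.2'|sed -n '2,6p'
```

```text
eef_pos: [590.2, -9.6, 125.7]
tcp_rot: [3.14, 0.0, 1.571]
contact_force: [-3.3, 0.4, 13.0]
opening: 0.341
grasp_force: 32.0
```

```bash
python3 -m handwheel '0 0 0 0 0 0 0.55;0 0 0 0 0 0 0.8;0 0 0 0 0 0 0.8;0 0 0 0 0 0 0.8'|sed -n '2,6p'
python3 -m handwheel '0 0 0 0 0 -15 0.8;0 0 0 0 0 -30 0.8;0 0 0 0 0 -30 0.8;0 0 0 0 0 -30 0.8;0 0 0 0 0 -30 0.8'|sed -n '2,6p'
python3 -m handwheel '0 0 0 16 -20 0 0.8;0 0 0 23 -27 0 0.8;0 0 0 23 -27 0 0.8;0 0 0 21 -26 0 0.8;0 0 0 8 -10 0 0.8'|sed -n '2p'
python3 -m handwheel '0 0 0 0 0 0 0.8;0 0 0 0 0 0 0.8'|sed -n '2p'
python3 - <<'E'
from m import *
a=cams.grab_frame("wrist")[:,:,::-1]
cv2.imwrite("pics/w3.png",a); print(proj((480,81,136),"wrist"),proj((586,77,125),"wrist"))
E
```

```text
eef_pos: [589.6, -9.6, 123.9]
tcp_rot: [3.141, -0.0, 1.571]
contact_force: [0.5, 0.0, 0.0]
opening: 0.803
grasp_force: 0.0
eef_pos: [589.3, -9.7, 260.0]
tcp_rot: [-3.141, 0.0, 1.571]
contact_force: [0.7, 0.2, -0.7]
opening: 0.799
grasp_force: 0.0
eef_pos: [476.2, 82.9, 258.5]
eef_pos: [479.8, 81.6, 259.1]
[274.18758773 208.94733636] [411.62058578 210.14071168]
```

View pics/w3.png

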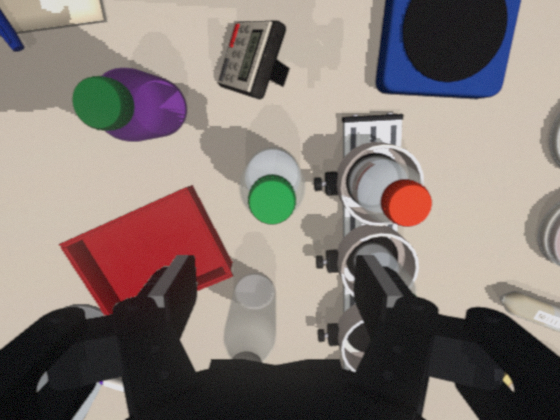

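Wide green's cap is at (272,199), 10 px above prediction, so y≈85. Red stands upright in cup_1 at (407,204). I'll correct by +4 in y and grip.

```bash
python3 -m handwheel '0 0 0 4 -1 26 0.8;0 0 0 0 0 32 0.8;0 0 0 0 0 32 0.8;0 0 0 0 0 32 0.8;0 0 0 0 0 20 0.8' | sed -n '2p;4p'
python3 -m handwheel '0 0 0 0 0 0 0.8;0 0 0 0 0 0 0.2;0 0 0 0 0 0 0.2;0 0 0 0 0 0 0.2;0 0 0 0 0 0 0.2' 30 | sed -n '2p;4p'
python3 -m handwheel '0 0 0 0 0 0 0.2;0 0 0 0 0 0 0.2;0 0 0 0 0 0 0.2;0 0 0 0 0 0 0.2'
python3 -m handwheel '0 0 0 0 0 -15 0.2;0 0 0 0 0 -30 0.2;0 0 0 0 0 -30 0.2;0 0 0 0 0 -30 0.2;0 0 0 0 0 -30 0.2' | sed -n '2p'
python3 -m handwheel '0 0 0 0 0 -30 0.2;0 0 0 0 0 -10 0.2;0 0 0 0 0 0 0.2' | sed -n '2,6p'
```

```text
eef_pos: [478.5, 84.3, 113.9]
contact_force: [-0.6, -0.3, -0.1]
eef_pos: [479.6, 85.3, 118.1]
contact_force: [-0.6, -0.5, 0.8]
clock: 15.95
eef_pos: [479.5, 85.5, 118.0]
tcp_rot: [3.139, -0.0, 1.571]
contact_force: [-0.4, -0.9, 6.9]
opening: 0.418
grasp_force: 31.1
eef_pos: [477.9, 85.3, 253.4]
eef_pos: [479.8, 85.6, 294.4]
tcp_rot: [3.136, -0.001, 1.571]
contact_force: [0.2, -0.1, -2.8]
opening: 0.415
grasp_force: 31.2
```

```bash
python3 -m handwheel '0 0 0 -15 9 0 0.2;0 0 0 -25 15 0 0.2;0 0 0 -25 15 0 0.2;0 0 0 -25 15 0 0.2;0 0 0 -25 15 0 0.2'|sed -n '2p'
python3 -m handwheel '0 0 0 -25 15 0 0.2;0 0 0 -25 15 0 0.2;0 0 0 -15 9 0 0.2;0 0 0 -10 5 0 0.2;0 0 0 0 0 0 0.2'|sed -n '2p'
python3 -m handwheel '0 0 0 0 0 20 0.2;0 0 0 0 0 30 0.2;0 0 0 0 0 30 0.2;0 0 0 0 0 10 0.2;0 0 0 0 0 0 0.2'|sed -n '2p'
python3 -m handwheel '0 0 0 0 0 0 0.2'|sed -n '2,6p'
python3 - <<'E'
from m import *
a=cams.grab_frame("wrist")[:,:,::-1];b=cams.grab_frame("scene")[150:310,200:360,::-1]
cv2.imwrite("pics/p3.png",np.hstack([cv2.resize(a,(440,330)),cv2.resize(b,(330,330))]))
E
```

```text
eef_pos: [547.0, -30.8, 289.3]
eef_pos: [591.5, -106.1, 289.9]
eef_pos: [588.9, -103.3, 198.6]
eef_pos: [591.3, -104.0, 202.0]
tcp_rot: [-3.141, -0.0, 1.571]
contact_force: [0.5, -0.1, -2.1]
opening: 0.41
grasp_force: 31.0
```

View pics/p3.png

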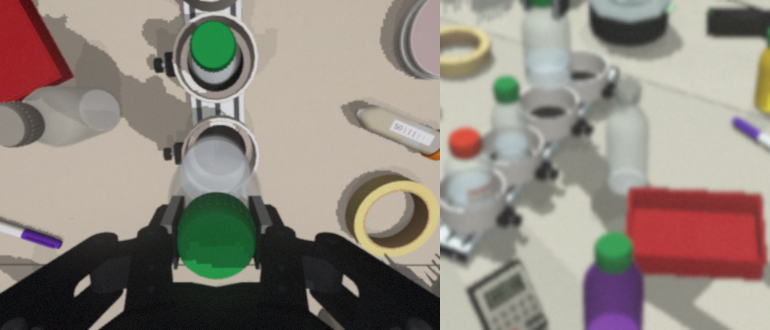

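The wrist view shows wide's base (217,168) in line with the cup_3 rim (217,155), with slim standing in cup_2. I'll lower it.

```bash
python3 -m handwheel '0 0 0 0 2 15 0.2;0 0 0 0 0 15 0.2;0 0 0 0 0 10 0.2;0 0 0 0 0 0 0.2'|sed -n '2,4p'
python3 -m handwheel '0 0 0 0 0 10 0.2;0 0 0 0 0 10 0.2;0 0 0 0 0 2 0.2;0 0 0 0 0 1 0.2;0 0 0 0 0 0 0.2'|sed -n '2,4p'
```

```text
eef_pos: [592.9, -104.5, 161.1]
tcp_rot: [-3.14, -0.0, 1.571]
contact_force: [-0.7, 0.7, -2.5]
eef_pos: [593.5, -104.7, 138.6]
tcp_rot: [-3.141, -0.0, 1.571]
contact_force: [-0.6, 0.1, -2.3]
```

```bash
python3 -m handwheel '0 0 0 0 0 1.5 0.2;0 0 0 0 0 1.5 0.2;0 0 0 0 0 0 0.2'|sed -n '2,4p'
```

```text
eef_pos: [593.7, -104.9, 137.0]
tcp_rot: [3.141, 0.0, 1.571]
contact_force: [-4.3, 0.7, 7.4]
```

```bash
python3 -m handwheel '0 0 0 0 0 0 0.55;0 0 0 0 0 0 0.8;0 0 0 0 0 0 0.8;0 0 0 0 0 0 0.8'|sed -n '2,6p'
python3 -m handwheel '0 0 0 0 0 -15 0.8;0 0 0 0 0 -30 0.8;0 0 0 0 0 -30 0.8;0 0 0 0 0 -30 0.8;0 0 0 0 0 -30 0.8'|sed -n '2,4p'
python3 -m handwheel '0 0 0 7 -22 0 0.8;0 0 0 10 -32 0 0.8;0 0 0 10 -32 0 0.8;0 0 0 10 -32 0 0.8;0 0 0 6 -18 0 0.8'|sed -n '2p'
python3 -m handwheel '0 0 0 0 0 0 0.8;0 0 0 0 0 0 0.8'|sed -n '2p'
python3 - <<'E'
from m import *
a=cams.grab_frame("wrist")[:,:,::-1]
cv2.imwrite("pics/w4.png",a); print(proj((457,-61,150),"wrist"))
E
```

```text
eef_pos: [593.6, -104.7, 135.9]
tcp_rot: [3.141, 0.0, 1.571]
contact_force: [-0.0, 0.4, 0.3]
opening: 0.8
grasp_force: 0.0
eef_pos: [593.3, -104.6, 272.1]
tcp_rot: [-3.141, -0.0, 1.571]
contact_force: [1.0, -0.2, 0.4]
eef_pos: [454.2, -60.9, 270.4]
eef_pos: [457.2, -61.5, 271.2]
[273.13385759 208.3671263 ]
```

View pics/w4.png

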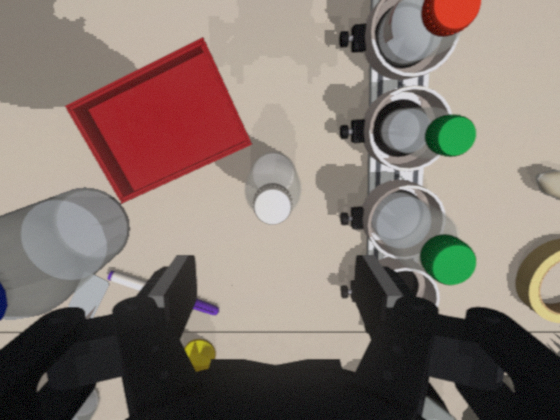

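White's cap is at (273,204), as predicted, and the other three stand in their cups. I'll grip white and carry it clear of wide: y first, then x.

```bash
python3 -m handwheel '0 0 0 1 0 27 0.8;0 0 0 0 0 32 0.8;0 0 0 0 0 32 0.8;0 0 0 0 0 32 0.8;0 0 0 0 0 20 0.8' | sed -n '2p;4p'
python3 -m handwheel '0 0 0 0 0 0 0.8;0 0 0 0 0 0 0.2;0 0 0 0 0 0 0.2;0 0 0 0 0 0 0.2;0 0 0 0 0 0 0.2' 30 | sed -n '2p;4p'
python3 -m handwheel '0 0 0 0 0 0 0.2;0 0 0 0 0 0 0.2;0 0 0 0 0 0 0.2;0 0 0 0 0 0 0.2'
python3 -m handwheel '0 0 0 0 0 -15 0.2;0 0 0 0 0 -25 0.2;0 0 0 0 0 -25 0.2;0 0 0 0 0 -25 0.2;0 0 0 0 0 0 0.2' | sed -n '2,6p'
python3 -m handwheel '0 0 0 -15 0 0 0.2;0 0 0 -25 0 0 0.2;0 0 0 -25 0 0 0.2;0 0 0 -25 0 0 0.2;0 0 0 -25 0 0 0.2'|sed -n '2p'
python3 -m handwheel '0 0 0 -18 0 0 0.2;0 0 0 0 10 0 0.2;0 0 0 0 20 0 0.2;0 0 0 0 25 0 0.2;0 0 0 0 25 0 0.2'|sed -n '2p'
python3 -m handwheel '0 0 0 0 25 0 0.2;0 0 0 0 20 0 0.2;0 0 0 0 12 0 0.2;0 0 0 0 5 0 0.2;0 0 0 0 0 0 0.2'|sed -n '2p'
python3 -m handwheel '0 0 0 0 0 0 0.2;0 0 0 0 0 0 0.2'|sed -n '2,6p'
```

```text
eef_pos: [457.5, -60.9, 125.0]
contact_force: [-0.6, -0.1, -0.1]
eef_pos: [458.7, -60.9, 129.1]
contact_force: [0.5, -0.0, 1.4]
clock: 21.6
eef_pos: [458.6, -60.9, 129.1]
tcp_rot: [3.139, 0.0, 1.571]
contact_force: [-1.2, -0.1, 7.8]
opening: 0.331
grasp_force: 31.1
eef_pos: [459.9, -61.0, 222.4]
tcp_rot: [3.134, 0.001, 1.571]
contact_force: [1.6, -0.3, -1.6]
opening: 0.33
grasp_force: 30.6
eef_pos: [457.0, -176.6, 217.5]
eef_pos: [538.2, -193.4, 217.4]
eef_pos: [600.1, -193.0, 217.1]
eef_pos: [598.5, -193.4, 217.5]
tcp_rot: [-3.14, -0.0, 1.571]
contact_force: [-0.9, 0.2, -2.2]
opening: 0.334
grasp_force: 30.4
```

```bash
python3 -m handwheel '0 0 0 -2 1.5 20 0.2;0 0 0 0 0 20 0.2;0 0 0 0 0 15 0.2;0 0 0 0 0 11 0.2;0 0 0 0 0 0 0.2'|sed -n '2,4p'
python3 -m handwheel '0 0 0 0 0 1 0.2;0 0 0 0 0 1.5 0.2;0 0 0 0 0 0 0.2;0 0 0 0 0 0 0.2'|sed -n '2,4p'
```

```text
eef_pos: [599.0, -195.3, 149.6]
tcp_rot: [-3.138, -0.001, 1.57]
contact_force: [-0.5, 0.1, -2.2]
eef_pos: [601.4, -195.9, 150.2]
tcp_rot: [3.14, 0.0, 1.571]
contact_force: [-0.0, 0.2, -0.4]
```

```bash
python3 -m handwheel '0 0 0 0 0 1 0.2;0 0 0 0 0 1.5 0.2;0 0 0 0 0 0 0.2'|sed -n '2,4p'
```

```text
eef_pos: [601.3, -195.9, 148.1]
tcp_rot: [3.141, 0.001, 1.571]
contact_force: [-2.6, 0.6, 7.7]
```

Contact came at the expected height. I'll release, retract and check.

```bash
python3 -m handwheel '0 0 0 0 0 0 0.55;0 0 0 0 0 0 0.8;0 0 0 0 0 0 0.8;0 0 0 0 0 0 0.8'|sed -n '2,6p'
python3 -m handwheel '0 0 0 0 0 -15 0.8;0 0 0 0 0 -30 0.8;0 0 0 0 0 -30 0.8;0 0 0 0 0 -30 0.8;0 0 0 0 0 -30 0.8'|sed -n '2,4p'
python3 -m handwheel '0 0 0 -25 -25 0 0.8;0 0 0 -25 -25 0 0.8;0 0 0 -25 -25 0 0.8;0 0 0 -25 -25 0 0.8;0 0 0 -25 -25 0 0.8'|sed -n '2p'
python3 -m handwheel '0 0 0 -25 -25 0 0.8;0 0 0 -25 -25 0 0.8;0 0 0 0 0 0 0.8'|sed -n '2p'
python3 - <<'E'
from m import *
a=cams.grab_frame("top")[150:270,150:350,::-1];b=cams.grab_frame("scene")[145:325,190:370,::-1]
cv2.imwrite("pics/end.png",np.hstack([cv2.resize(a,(500,300),interpolation=cv2.INTER_CUBIC),cv2.resize(b,(300,300),interpolation=cv2.INTER_CUBIC)]))
for k,p in dict(red=(586,77,125),slim=(589.5,-10,139),wide=(593.5,-104,155),white=(600.5,-195.5,169)).items(): print(k,(proj(p,"top")-150)*2.5)
E
```

```text
eef_pos: [601.1, -195.7, 146.8]
tcp_rot: [3.141, -0.0, 1.571]
contact_force: [0.6, 1.5, -0.8]
opening: 0.798
grasp_force: 0.0
eef_pos: [600.8, -195.6, 283.0]
tcp_rot: [-3.141, -0.0, 1.571]
contact_force: [0.5, 0.4, -0.4]
eef_pos: [474.8, -321.5, 281.9]
eef_pos: [422.2, -374.1, 281.8]
red [162.04496729  77.62937875]
slim [252.55603822  69.93174707]
wide [353.42699397  60.92063138]
white [454.64341012  48.88452265]
```

View pics/end.png

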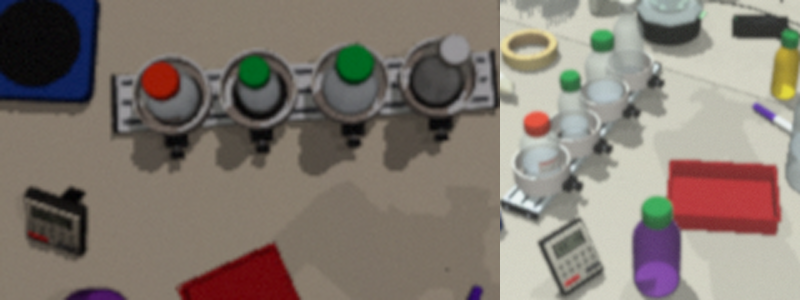

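The caps at (160,80), (254,71), (354,62) and (454,50) lie within about 3 px (3 mm) of the upright-in-cup predictions. The timer is where it was and the arm is clear, so I'm handing in.

```bash
python3 -c "
from rig import r
print(r.sign_off())"
```

```text
the job is handed in; nothing more can be done
None
```

The job is handed in: red, slim green, wide green and white stand upright in cups 1 to 4, shortest by the balance, and the final pictures show the timer where it was; no verdict came back.

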